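Put the tracking cameras on their track after a shake test

TASK

First turn the shaker's level dial fully anticlockwise to its end stop. Only then unhook every tracking camera hanging on the rack (lift it past the hook's upturned tip before drawing it away) and slide it onto the camera track through the track's open end, so that all the cameras finish standing in a row, one against the next, with the first against the red end stop. Do not shift the book, the spirit level or the cable drum.

Things in the scene. Friction and masses are not known exactly. Their poses are not given: they have to be found in the camera images.
- level (a joint): Angle of the black level dial on the white drive unit: 0 = fully anticlockwise seen from above (end stop, the goal), grows clockwise to 2.8 rad. Starts between 1.0 and 2.4. Friction about 0.04 N m; it stays where it is left.
- level_grip (a point): On the dial's vertical axis, 92 mm above the table, at the height to grip: the dial's upright bar grip is 47 mm long (this point's x, which turns with the dial) and 14 mm thick (y); its top is 7 mm above this point, and its disc (50 mm diameter) has its top 23 mm below. The fixed white drive unit under it is 130 x 150 x 55 mm high.
- rack: Fixed rack: upright light-wood board 400 mm wide (y), 120 mm high, 18 mm thick, three steel hooks on its front at y = -130, 0, +130 mm. Origin: on the table under the middle of the board's front face; x points into the board, so cameras are drawn off along -x.
- hook0 (a point): Top of the upturned tip of the hook at rack y = -130 mm, 131 mm above the table; axes as the rack. Each hook is a strip 24 mm wide: a flat trough, its floor 96 mm above the table, runs out from the board and turns straight up into a tip 5 mm thick, 18 to 23 mm from the board, rising 35 mm above the trough floor.
- hook1 (a point): Top of the tip of the hook at rack y = 0; otherwise as hook0.
- hook2 (a point): Top of the tip of the hook at rack y = +130 mm; otherwise as hook0.
- track: Fixed camera track lying on the table: blue walls on an aluminium floor plate. Origin on the table; x runs along the track from its open end (x = -140 mm) to the face of its red end stop (x = +150 mm), y across, z up. A camera whose foot touches the stop has its centre at x = +105 mm. The channel floor is 6 mm above the table.
- track_mouth (a point): Middle of the channel's open end, on its floor; axes as the track. Before it lies a 110 mm long uncovered loading lip where a camera can be set down: floor level with the channel's, between two low guide walls (tops 17 mm above the table) that narrow from 75 mm apart to the channel's width.
- track_stop (a point): Middle of the face of the red end stop, on the channel floor; axes as the track. The channel is 53 mm wide and 11 mm high, covered from both sides by 4 mm thick lips (tops 21 mm above the table) with a 30 mm wide slot between them, so a camera's foot can enter only at the open end.
- cam_a_mid (a point): Centre of the tracking camera with the orange stripe (0.22 to 0.4 kg), 47.5 mm above its underside, over its foot's middle; x points from lens to hanging eye, z up. All cameras are alike: foot 90 (x) x 50 (y) x 8 mm; grey housing 56 (x) x 42 (y) mm, 24 to 95 mm above the underside, its middle 15 mm from the centre towards the lens (-x): grip it across y from above.
- cam_b_mid (a point): Centre of the tracking camera with the green stripe (0.22 to 0.4 kg), 47.5 mm above its underside, over its foot's middle; x points from lens to hanging eye, z up. Shape as the orange one. Its hanging eye is an 8 mm crossbar along y, at x = +38 mm, 70 mm above the underside, on two arms 34 mm apart; a 24 mm wide neck joins foot and housing.
- cam_c_mid (a point): Centre of the tracking camera with the blue stripe (0.22 to 0.4 kg), 47.5 mm above its underside, over its foot's middle; x points from lens to hanging eye, z up. Shape as the others. Two or three cameras are present. Each starts hung: crossbar in a hook's trough, tip between crossbar and housing, foot's back edge against the board, underside 30 mm above the table.
- book: Paperback book lying flat, 118 x 175 x 26 mm, origin under its middle. Leave alone.
- spirit_level: Yellow spirit level standing on edge, 150 mm long (x), 22 mm wide, 48 mm high, origin under its middle. Leave alone.
- drum: Small black cable drum standing on end, 90 mm diameter, 50 mm high, origin under its middle. Leave alone.

How it is judged (in metres and radians):
On the way, in this order (a step that is already met when the one before it is completed fails the run):
1. the level dial is turned fully anticlockwise (value of joint level below 0.08 rad), for 0.2 s.
2. a first camera is taken off the rack (distance of any of cam_a_mid, cam_b_mid, cam_c_mid from where it was at the start of the episode above 0.08 m), for 0.1 s.
3. a first camera stands in the track's channel (((x of cam_a_mid in the frame of track between -0.095 and 0.112 m and y of cam_a_mid in the frame of track between -0.005 and 0.005 m and z of cam_a_mid in the frame of track between 0.0485 and 0.0585 m and angle between cam_a_mid's own z axis and vertical below 0.12 rad) or (x of cam_b_mid in the frame of track between -0.095 and 0.112 m and y of cam_b_mid in the frame of track between -0.005 and 0.005 m and z of cam_b_mid in the frame of track between 0.0485 and 0.0585 m and angle between cam_b_mid's own z axis and vertical below 0.12 rad) or (x of cam_c_mid in the frame of track between -0.095 and 0.112 m and y of cam_c_mid in the frame of track between -0.005 and 0.005 m and z of cam_c_mid in the frame of track between 0.0485 and 0.0585 m and angle between cam_c_mid's own z axis and vertical below 0.12 rad))), for 0.2 s.
At the end, for the whole second after the job is handed in: The dial is within 0.08 rad of its anticlockwise stop; every camera present stands upright in the track's channel, at rest, one of them within 8 mm of the end stop and each within 8 mm of its neighbour in the row (value of joint level below 0.08 rad and x of cam_a_mid in the frame of track between -0.095 and 0.112 m and y of cam_a_mid in the frame of track between -0.005 and 0.005 m and z of cam_a_mid in the frame of track between 0.0485 and 0.0585 m and angle between each of cam_a_mid, cam_b_mid, cam_c_mid's own z axis and vertical below 0.12 rad and x of cam_b_mid in the frame of track between -0.095 and 0.112 m and y of cam_b_mid in the frame of track between -0.005 and 0.005 m and z of cam_b_mid in the frame of track between 0.0485 and 0.0585 m and x of cam_c_mid in the frame of track between -0.095 and 0.112 m and y of cam_c_mid in the frame of track between -0.005 and 0.005 m and z of cam_c_mid in the frame of track between 0.0485 and 0.0585 m and x of any of cam_a_mid, cam_b_mid, cam_c_mid in the frame of track above 0.097 m and (distance between cam_a_mid and cam_b_mid below 0.098 m or distance between cam_a_mid and cam_c_mid below 0.098 m) and (distance between cam_b_mid and cam_a_mid below 0.098 m or distance between cam_b_mid and cam_c_mid below 0.098 m) and (distance between cam_c_mid and cam_a_mid below 0.098 m or distance between cam_c_mid and cam_b_mid below 0.098 m) and linear speed of each of cam_a, cam_b, cam_c below 0.02 m/s); the robot touches nothing.
It fails at once if the book is shifted by more than 40 mm (distance of book from where it was at the start of the episode above 0.04 m).
It fails at once if the spirit level is shifted by more than 40 mm (distance of spirit_level from where it was at the start of the episode above 0.04 m).
It fails at once if the cable drum is shifted by more than 40 mm (distance of drum from where it was at the start of the episode above 0.04 m).
Of cam_a, cam_b, cam_c only 2 to 3 are there at a start; the rules pass over those that are not, and their reading is None.
At some moment in a run one of cam_a, cam_b, cam_c may be knocked a few centimetres aside while the robot is not near it.
Once in a run the grip may slacken for a moment while it holds something.
It also fails if it takes over 210 s, if anything falls off the work surface, if the arm or the gripper's body presses on something with over 40 N, if the wrist force passes 120 N, or if a joint passes its speed limit or range.

ROBOT

A 7-joint arm with a two-finger parallel gripper is mounted at the origin on the work surface. World frame = base frame: x ahead of the robot, y to its left, z up, the work surface at z = 0. Lengths are in mm, angles in rad, forces in N, time in s.
With the tool pointing down it reaches from about 400 to 875 mm from the base axis. Payload 4.4 kg.
Tool frame: the origin (TCP) lies midway between the tips of the shut fingers; the grasp point (between the pads) lies 19 mm behind it (ctrl.pinch_z is the distance from the TCP to the grasp point, in mm); z points along the fingers, y is the line along which they close (so a half turn about z gives the same grasp; the last joint's range is limited). The gripper opens to 85 mm and grips with 20 to 120 N. Pads are 22 mm wide; open, the fingers measure 114 mm over their backs; the gripper's body (76 mm by 85 mm) begins 54 mm behind the grasp point. The pads swing forward as they close: fully open they stand 13 mm farther back than shut.
Start: joints at [-1.289, 0.628, 0.038, 1.517, -0.027, 0.996, -0.02], TCP at [221.517, 611.104, 231.313] pointing down, gripper open.
Joint ranges: [-3.06, 3.06], [-0.37, 2.12], [-1.25, 1.32], [0.18, 2.47], [-1.1, 4.24], [0.23, 1.98], [-2.94, 2.94]. Speed limits (rad/s): [2.57, 2.57, 3.14, 3.14, 3.14, 3.14, 3.14].

INTERFACE

Orientations are given as [roll, pitch, yaw] about the fixed x, y, z axes, in that order (R = Rz(yaw) Ry(pitch) Rx(roll)).
In Python, from cell import read_state, cams, order, ctrl gives the robot as it stands.
- The arm moves only by the tool move_arm, never from a script. Its argument "targets" is text: rows parted by semicolons, each of 7 numbers parted by spaces: the gripper's target within -1 to 1 (fully open at 1, half-way at 0, shut at -1), then the shift along the tool's x, y, z in cm, then the turn, a rotation vector about the tool's x, y, z in degrees. A call has 1 to 5 rows; each row shifts and turns the commanded pose from where the row before left it, along the tool's axes as they then stand; what a row does not reach is not made up. A row lasts 1/12 s, in which the tool goes at most 41.7 mm and 7.16 degrees, less where a joint would pass 70% of its speed; a pose out of reach is approached as far as the arm can. A call with a gripper value outside its range is refused whole. The fingers move at their own pace and stop on an object; the grip force is fixed at half the most. Time passes only in rows, so rows that do not move let the fingers close. It gives the time, the measured TCP pose, the force, the opening and the grip force at its end, in the units of the state.
- read_state(): the state, without advancing time (a new reading comes with each control period).
- cams.get_image(name): name is "scene" or "top" or "wrist"; returns a dict with "color" (420x560x3 uint8, red, green, blue), "fovy" (degrees; the focal length in pixels is half the picture's height over the tangent of half this angle, whatever the lens; pixels are square), "cx", "cy" (the principal point, pixels), "rvec" (rotation vector, rad) and "tvec" (3), from world to camera coordinates, as OpenCV has them. Camera axes: x right, y down, z forward; pixel columns grow to the right and rows downward; lengths in mm; the calibration is good to about 2 mm. A picture is of the moment at which its call begins. There is no depth.
- order.finish_job(): hands the job in; it is judged then, once.
The state is a dict: "clock": time; "qpos": joint angles; "qd": joint speeds; "tau": joint torques, N m; "eef_pos": TCP position; "tool_rot": TCP orientation; "force": force on the tool from outside, world axes, zero at the start; "torque": the same for the moment, N m; "width": finger opening in mm; "gripper_force": force on a finger pad.
Only numpy, scipy, OpenCV 4.12 (cv2) and the standard library are available. Lean on these libraries where they do the work, as an engineer would, in place of code of your own. Each camera call takes 0.05 s, during which the arm holds its last target. There are 200 camera calls.

## Working session

There is one attempt and no reset: what is moved stays moved. The work goes in short steps, Python scripts to look and compute and a tool call to move; the robot and the scene stay as the last step left them, time stands still between calls to the robot, and variables do not carry over. Pictures are saved under pics/ and viewed, at most 14 in all, crops included, and the job is handed in when it is done.

Besides the shell and the picture viewer there is one more tool, called as a command line: name --argument value ..., lists and objects as JSON in quotes. move_arm: Moves the arm, as the interface text tells. Its arguments: {"type":"object","properties":{"targets":{"type":"string"}},"required":["targets"]}

```bash
ls; mkdir -p pics; cat > h.py <<'E'
import numpy as np, cv2
from scipy.spatial.transform import Rotation as R
from cell import read_state, cams, order, ctrl
def shot(n, f=None):
    d=cams.get_image(n); 
    if f: cv2.imwrite('pics/'+f, d['color'][:,:,::-1])
    return d
def K(d):
    f=210/np.tan(np.radians(d['fovy'])/2)
    return np.array([[f,0,d['cx']],[0,f,d['cy']],[0,0,1.]])
def ray(d,px):
    Rm=cv2.Rodrigues(np.array(d['rvec'],float))[0]; t=np.array(d['tvec'],float).ravel()
    c=-Rm.T@t
    v=np.c_[np.atleast_2d(px),np.ones(len(np.atleast_2d(px)))]@np.linalg.inv(K(d)).T@Rm
    return c,v
def onplane(d,px,z):
    c,v=ray(d,px); return c+v*((z-c[2])/v[:,2])[:,None]
def proj(d,P):
    return cv2.projectPoints(np.atleast_2d(P).astype(float),np.array(d['rvec'],float),np.array(d['tvec'],float),K(d),None)[0][:,0]
E
python3 - <<'E'
from h import *
for n in ['scene','top','wrist']:
    d=shot(n,n+'0.png'); print(n,{k:d[k] for k in d if k!='color'}, ray(d,[280,210])[0].round())
print(read_state(), ctrl.pinch_z)
E
```

```text
pics
scene {'fovy': 48.4523614866206, 'cx': 279.93249470881074, 'cy': 203.4083998521055, 'rvec': array([ 2.51436364,  0.68415252, -0.19956488]), 'tvec': array([-517.8042141 , -188.61596455, 1748.23312344])} [ 997. -658. 1390.]
top {'fovy': 43.659723818217465, 'cx': 267.02117894296254, 'cy': 208.35841607769248, 'rvec': array([ 2.17874349, -2.21031627,  0.10140657]), 'tvec': array([  -7.64375558,  618.51817157, 1552.26462452])} [ 506.   17. 1593.]
wrist {'fovy': 63.59835223312056, 'cx': 278.2890501438857, 'cy': 209.1999030461757, 'rvec': array([-2.3548381 , -1.65250299, -0.25674488]), 'tvec': array([-648.27986641,  -40.64469203,  379.99330763])} [148. 636. 374.]
{'clock': 0.15, 'qpos': array([-1.28881887,  0.62916989,  0.03844554,  1.51813596, -0.02698169,
        0.99630862, -0.02000857]), 'qd': array([-6.04658711e-04, -3.26029797e-03,  1.08427662e-03, -5.32164812e-03,
       -2.89467711e-04, -2.33125997e-05,  2.85158046e-04]), 'tau': array([ 1.53001700e-03, -5.63803124e+01,  1.22752201e+00, -1.93652898e+01,
        1.10522291e-02,  7.43852608e-03, -1.38246065e-05]), 'eef_pos': array([221.33503738, 610.64384516, 230.57756764]), 'tool_rot': array([-3.14008888e+00,  2.31923968e-05,  2.79381896e+00]), 'force': array([ 0.39651513, -0.08711478, -0.84968024]), 'torque': array([ 0.01439078, -0.0257427 ,  0.05185934]), 'gripper_force': 0.0, 'width': 85.17167712744212} 18.700000000000003
```

View pics/scene0.png

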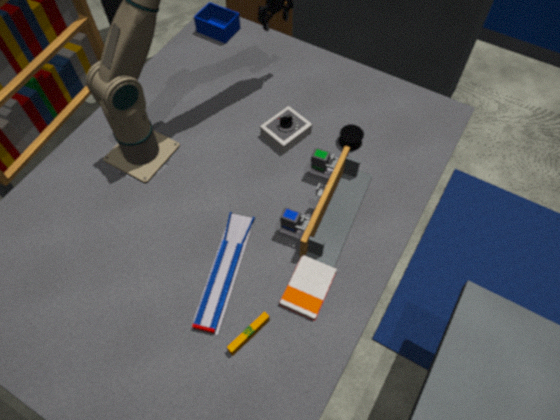

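View pics/top0.png

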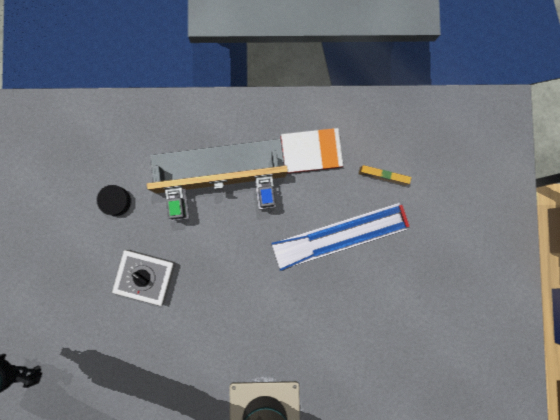

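Top view: up is +x and left is +y. The drive unit is at (143,278), the green camera at (175,207), the blue camera at (265,193) and the middle hook is empty. The track mouth is at (282,253) and the red stop at (405,216). Next I'll measure these.

```bash
cat > m.py <<'E'
from h import *
d=shot('top'); im=d['color']; hsv=cv2.cvtColor(im,cv2.COLOR_RGB2HSV)
H,S,V=[hsv[:,:,i].astype(int) for i in range(3)]
def comp(m,roi):
    x0,y0,x1,y1=roi; q=np.zeros(m.shape,np.uint8); q[y0:y1,x0:x1]=m[y0:y1,x0:x1]
    n,l,s,c=cv2.connectedComponentsWithStats(q); k=1+np.argmax(s[1:,4])
    return np.argwhere(l==k)[:,::-1].astype(np.float32)
def rect(m,roi,z,name):
    p=comp(m,roi); P=onplane(d,p,z)[:,:2].astype(np.float32); r=cv2.minAreaRect(P)
    print(name,'n',len(p),'c',np.round(r[0],1),'size',np.round(r[1],1),'ang',round(r[2],2)); return P
rect((V>170)&(S<60),(100,240,185,315),55,'unit(outer)')
g=rect(V<45,(120,260,165,295),85,'dial dark'); 
wood=rect((H>8)&(H<28)&(S>100),(140,155,290,195),120,'board')
c=np.median(wood,0)
for n,h0,h1,roi in(('green',45,85,(160,190,190,225)),('blue',100,130,(250,180,280,212))):
    rect((H>h0)&(H<h1)&(S>110),roi,125,n)
b=rect((H>95)&(H<130)&(S>100),(270,200,410,272),17,'bluewall')
q=comp((H>95)&(H<130)&(S>100),(270,200,410,272))
rect(((H<8)|(H>172))&(S>120),(395,195,415,235),21,'red')
m=((H>95)&(H<130)&(S>100))|(((H<8)|(H>172))&(S>120))|((V>150)&(S<60))
rect(m,(268,200,412,275),17,'track all')
v=[cv2.resize(im[y0:y1,x0:x1],None,fx=s,fy=s,interpolation=2) for x0,y0,x1,y1,s in((108,245,180,311,5),(265,198,415,275,5))]
o=np.zeros((385+330,750,3),np.uint8); o[:330,:360]=v[0]; o[330:,:]=v[1]
cv2.imwrite('pics/zoom.png',cv2.resize(o[:,:,::-1],None,fx=.83,fy=.83))
E
python3 m.py
```

```text
unit(outer) n 831 c [420.2 350.2] size [147.3 127.1] ang 74.24
dial dark n 196 c [421.6 344.7] size [42.6 42.5] ang 0.06
board n 1022 c [695.6 124.1] size [ 29.5 391.8] ang 6.53
green n 143 c [616.8 245.4] size [39.1 28.7] ang 7.89
blue n 153 c [647.  -12.9] size [40.3 29.9] ang 7.43
bluewall n 660 c [ 506.9 -239.5] size [ 24.7 398.9] ang 18.23
red n 74 c [ 590.4 -428.6] size [66.6  9.7] ang 16.65
track all n 3665 c [ 534.8 -235.7] size [ 88.1 413.8] ang 17.08
```

View pics/zoom.png

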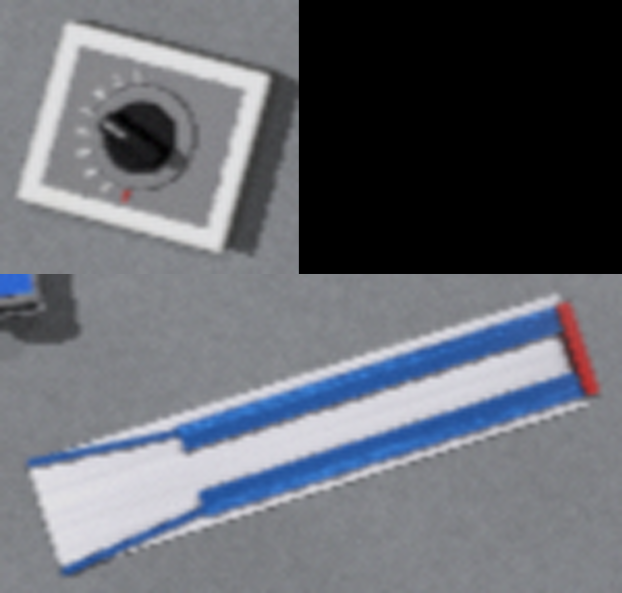

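Zoom view: the dial pointer is at about 155° in image terms and the red zero mark at about 257°, so the dial needs roughly 100° anticlockwise. The track mouth is on the left and the red stop on the right. I'll move above the dial with the tool yaw near 65°.

move_arm --targets "1 -2.8 -1.8 0.5 0 0 0;1 -2.8 -1.8 0.5 0 0 0;1 -2.8 -1.8 0.5 0 0 0;1 -2.8 -1.8 0.5 0 0 0;1 -2.8 -1.8 0.5 0 0 0"

```text
clock: 0.62
eef_pos: [323.1, 477.4, 206.0]
tool_rot: [-3.141, 0.0, 2.794]
force: [-0.2, -0.5, 0.6]
width: 85.3
gripper_force: 0.0
```

move_arm --targets "1 -2.8 -1.8 0.5 0 0 0;1 -2.8 -1.8 0.5 0 0 0;1 -2.8 -1.8 0.5 0 0 0;1 -2.8 -1.8 0.5 0 0 0;1 -2.8 -1.8 0.5 0 0 0"

```text
clock: 1.03
eef_pos: [424.1, 345.0, 181.1]
tool_rot: [-3.142, -0.0, 2.794]
force: [0.5, 0.8, -0.2]
width: 85.4
gripper_force: 0.0
```

move_arm --targets "1 0 0 0 0 0 6.3;1 0 0 0 0 0 6.3;1 0 0 0 0 0 6.3;1 0 0 0 0 0 6.3;1 0 0 0 0 0 6.3"

```text
clock: 1.45
eef_pos: [423.4, 346.3, 181.2]
tool_rot: [-3.141, -0.0, 2.238]
force: [0.7, 0.3, -0.1]
width: 85.8
gripper_force: 0.0
```

move_arm --targets "1 0 0 0 0 0 6.3;1 0 0 0 0 0 6.3;1 0 0 0 0 0 6.3;1 0 0 0 0 0 6.3;1 0 0 0 0 0 6.3"

```text
clock: 1.87
eef_pos: [423.3, 346.5, 181.2]
tool_rot: [-3.141, 0.0, 1.689]
force: [-0.4, 0.2, -0.1]
width: 85.5
gripper_force: 0.0
```

move_arm --targets "1 0 0 0 0 0 6.3;1 0 0 0 0 0 6.3;1 0 0 0 0 0 6.3;1 0 0 0 0 0 6.3;1 0 0 0 0 0 6.3"

```text
clock: 2.28
eef_pos: [423.3, 346.5, 181.3]
tool_rot: [-3.141, 0.0, 1.139]
force: [-1.1, 0.1, 0.0]
width: 85.5
gripper_force: 0.0
```

```bash
cat >> h.py <<'E'
def to(x,y,z,yaw):
    "deltas (cm, deg) in tool axes from the present pose to a tool-down pose"
    s=read_state(); R0=R.from_euler('xyz',s['tool_rot']); Rt=R.from_euler('xyz',[180,0,yaw],degrees=True)
    dp=R0.inv().apply(np.array([x,y,z])-s['eef_pos'])/10
    dp2=Rt.inv().apply(np.array([x,y,z])-s['eef_pos'])/10
    print('at',s['eef_pos'].round(1),'yaw',round(np.degrees(s['tool_rot'][2]),1),'| shift-first cm',dp.round(2),'| after-turn cm',dp2.round(2),'| rotvec',np.degrees((R0.inv()*Rt).as_rotvec()).round(2))
E
python3 - <<'E'
from h import *
d=shot('wrist','w1.png'); s=read_state(); print(s['eef_pos'],np.degrees(s['tool_rot']),s['qpos'],s['clock'])
print(proj(d,[[421,345,92],[420,350,55]]))
E
```

```text
[423.18134994 346.62556998 181.11606326] [-1.79996875e+02  1.64247771e-02  6.50207791e+01] [-1.06706083  0.59580196  0.50728161  1.87012345 -0.39895828  0.77760749
 -0.77995886] 2.3333
[[275.34809291 215.8735833 ]
 [272.14802846 196.6429411 ]]
```

View pics/w1.png

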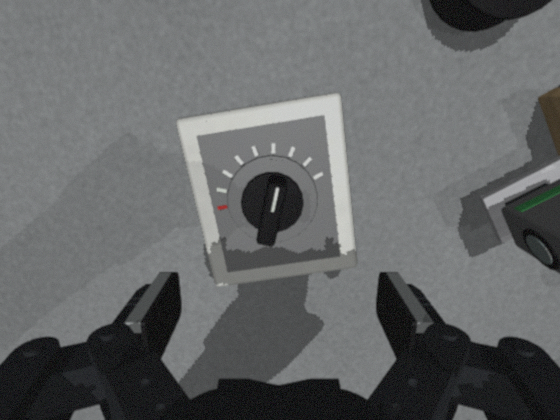

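Wrist view: the bar runs from (280,180) to (266,243), the disc centre is near (272,202) and the red mark is at (222,207).

```bash
python3 - <<'E'
from h import *
d=shot('wrist'); g=d['color'].max(2)
q=np.zeros(g.shape,np.uint8); q[165:255,232:315]=(g[165:255,232:315]<62)
n,l,s,c=cv2.connectedComponentsWithStats(q); k=1+np.argmax(s[1:,4]); print('dark bbox',s[k])
bar=onplane(d,[[281,178],[267,244]],99)
# white pointer line on bar top
w=np.zeros(g.shape,np.uint8); w[180:218,266:290]=g[180:218,266:290]>140
p=np.argwhere(w)[:,::-1].astype(float); P=onplane(d,p,99)[:,:2]; u=np.linalg.svd(P-P.mean(0))[2][0]
print('ptr n',len(p),P.mean(0).round(1),np.degrees(np.arctan2(u[1],u[0])).round(1))
v=bar[0]-bar[1]; print('bar',bar.round(1),np.hypot(*v[:2]).round(1),np.degrees(np.arctan2(v[1],v[0])).round(1),bar.mean(0).round(1))
gr=np.zeros(g.shape,np.uint8); gr[:]=cv2.inRange(d['color'],(0,0,0),(62,62,62))
print('disc', onplane(d,[[272,202]],69).round(1), 'red',onplane(d,[[222,207]],55).round(1))
um=np.zeros(g.shape,np.uint8); um[90:290,170:365]=g[90:290,170:365]>150
U=onplane(d,np.argwhere(um)[:,::-1].astype(float),55)[:,:2].astype(np.float32); print('unit',cv2.minAreaRect(U))
E
```

```text
dark bbox [ 241  172   62   75 3013]
ptr n 69 [426.7 358.4] -126.7
bar [[437.  370.2  99. ]
 [407.4 330.3  99. ]] 49.7 53.4 [422.2 350.3  99. ]
disc [[419.9 349.6  69. ]] red [[378.2 359.6  55. ]]
unit ((419.5907287597656, 349.0307922363281), (147.270751953125, 127.36720275878906), 74.42281341552734)
```

move_arm --targets "1 0 0 0 0 0 5.9;1 0 0 0 0 0 5.9;1 0.13 -0.37 3 0 0 0;1 0 0 3 0 0 0;1 0 0 3 0 0 0"

```text
clock: 2.8
eef_pos: [421.1, 350.5, 90.6]
tool_rot: [-3.141, -0.002, 0.943]
force: [-0.4, -0.3, -0.4]
width: 85.4
gripper_force: 0.0
```

move_arm --targets "1 0 0 0.8 0 0 0;1 0 0 0.8 0 0 0;-1 0 0 0 0 0 0;-1 0 0 0 0 0 0;-1 0 0 0 0 0 0"

```text
clock: 3.22
eef_pos: [422.2, 350.3, 76.7]
tool_rot: [3.141, -0.003, 0.939]
force: [0.8, -0.2, -0.3]
width: 51.8
gripper_force: 0.0
```

move_arm --targets "-1 0 0 0 0 0 0;-1 0 0 0 0 0 0;-1 0 0 0 0 0 0;-1 0 0 0 0 0 0;-1 0 0 0 0 0 0"

```text
clock: 3.63
eef_pos: [420.1, 351.1, 76.4]
tool_rot: [-3.139, -0.001, 0.94]
force: [-4.0, 1.9, 7.5]
width: 12.4
gripper_force: 58.7
```

move_arm --targets "-1 0 0 0 0 0 -6;-1 0 0 0 0 0 -6;-1 0 0 0 0 0 -6;-1 0 0 0 0 0 -6;-1 0 0 0 0 0 -6"

```text
clock: 4.05
eef_pos: [419.3, 351.4, 76.4]
tool_rot: [-3.139, -0.002, 1.469]
force: [-5.8, 2.3, 6.7]
width: 12.6
gripper_force: 58.8
```

move_arm --targets "-1 0 0 0 0 0 -6;-1 0 0 0 0 0 -6;-1 0 0 0 0 0 -6;-1 0 0 0 0 0 -6;-1 0 0 0 0 0 -6"

```text
clock: 4.47
eef_pos: [418.4, 351.3, 76.4]
tool_rot: [-3.139, -0.003, 1.993]
force: [-7.1, 1.7, 8.8]
width: 12.8
gripper_force: 59.0
```

move_arm --targets "-1 0 0 0 0 0 -6;-1 0 0 0 0 0 -6;-1 0 0 0 0 0 -6;-1 0 0 0 0 0 -6;-1 0 0 0 0 0 -6"

```text
clock: 4.88
eef_pos: [417.7, 350.8, 76.3]
tool_rot: [-3.139, -0.004, 2.516]
force: [-9.4, 0.9, 10.9]
width: 12.9
gripper_force: 59.3
```

move_arm --targets "-1 0 0 0 0 0 -3;-1 0 0 0 0 0 -3;-1 0 0 0 0 0 -3;-1 0 0 0 0 0 -3;-1 0 0 0 0 0 0"

```text
clock: 5.3
eef_pos: [417.5, 350.4, 76.4]
tool_rot: [-3.139, -0.004, 2.723]
force: [-9.7, 0.5, 11.5]
width: 12.8
gripper_force: 59.4
```

```bash
python3 -c "
from h import *
s=read_state();print(s['torque'],s['force'],np.degrees(s['tool_rot']))"
```

```text
[0.18873603 2.0090993  0.01624106] [-9.70362176  0.51276906 11.54980293] [-179.86784068   -0.25598738  156.02192485]
```

move_arm --targets "-1 0 0 0 0 0 -3;-1 0 0 0 0 0 -3;-1 0 0 0 0 0 -2;-1 0 0 0 0 0 -2;-1 0 0 0 0 0 0"

```text
clock: 5.72
eef_pos: [417.4, 350.2, 76.3]
tool_rot: [-3.14, -0.005, 2.892]
force: [-10.4, 0.8, 12.5]
width: 12.6
gripper_force: 61.6
```

```bash
python3 -c "
from h import *
s=read_state();print(s['torque'],s['force'],np.degrees(s['tool_rot']))"
```

```text
[ 0.18813926  2.18681299 -1.0227325 ] [-10.44184046   0.75910502  12.52247477] [-179.90514127   -0.30442702  165.71968411]
```

move_arm --targets "-1 0 0 0 0 0 -2;-1 0 0 0 0 0 -1;-1 0 0 0 0 0 0;-1 0 0 0 0 0 0"

```text
clock: 6.05
eef_pos: [417.4, 350.1, 76.4]
tool_rot: [-3.14, -0.006, 2.939]
force: [-11.2, 1.1, 12.8]
width: 13.2
gripper_force: 80.6
```

```bash
python3 -c "
from h import *
s=read_state();print(s['torque'],s['force'],np.degrees(s['tool_rot']))"
```

```text
[ 0.23761402  2.25413564 -2.0062419 ] [-11.18785738   1.11941761  12.77021632] [-179.93365799   -0.3405207   168.38078644]
```

Torque shows the dial is at its stop. I'll release it, lift, and go look at the green camera.

move_arm --targets "1 0 0 0 0 0 0;1 0 0 0 0 0 0;1 0 0 0 0 0 0;1 0 0 0 0 0 0;1 0 0 0 0 0 0"

```text
clock: 6.47
eef_pos: [421.6, 349.6, 75.2]
tool_rot: [-3.142, 0.0, 2.946]
force: [0.2, 0.3, 1.0]
width: 72.8
gripper_force: 0.0
```

move_arm --targets "1 0 0 -2 0 0 0;1 0 0 -3 0 0 0;1 0 0 -3 0 0 0;1 0 0 -3 0 0 0;1 0 0 -3 0 0 0"

```text
clock: 6.88
eef_pos: [421.2, 349.4, 216.6]
tool_rot: [-3.141, -0.0, 2.946]
force: [0.6, 0.5, -0.8]
width: 85.7
gripper_force: 0.0
```

```bash
python3 - <<'E'
from h import *
d=shot('wrist'); v=cv2.resize(d['color'][90:330,130:430,::-1],None,fx=1.5,fy=1.5); cv2.imwrite('pics/w2.png',v)
s=read_state(); print(s['eef_pos'],s['torque'])
E
```

```text
[423.85735596 351.89719444 222.36881344] [ 0.11673341 -0.12987962 -0.01094554]
```

View pics/w2.png

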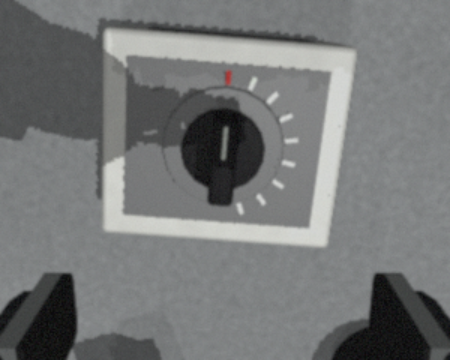

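The pointer is now on the red mark at (228,78), so the dial is done. Going to hover over green.

move_arm --targets "1 -3 -0.9 0 0 0 0;1 -3 -0.9 0 0 0 0;1 -3 -0.9 0 0 0 0;1 -3 -0.9 0 0 0 0;1 -3 -0.9 0 0 0 0"

```text
clock: 7.35
eef_pos: [560.9, 275.2, 215.1]
tool_rot: [-3.141, 0.0, 2.946]
force: [0.6, 0.7, 0.3]
width: 85.4
gripper_force: 0.0
```

move_arm --targets "1 -3 -0.9 0 0 0 0;1 -3 -0.9 0 0 0 0;1 0 0 0 0 0 -6;1 0 0 0 0 0 -6;1 0 0 0 0 0 -6"

```text
clock: 7.77
eef_pos: [615.4, 246.0, 214.4]
tool_rot: [-3.141, -0.001, -3.02]
force: [0.1, -0.2, 0.5]
width: 85.3
gripper_force: 0.0
```

```bash
python3 - <<'E'
from h import *
d=shot('wrist','w3.png'); s=read_state(); print(s['eef_pos'],np.degrees(s['tool_rot']),s['qpos'],s['clock'])
hsv=cv2.cvtColor(d['color'],cv2.COLOR_RGB2HSV); m=cv2.inRange(hsv,(45,100,40),(85,255,255))
n,l,st,c=cv2.connectedComponentsWithStats(m); k=1+np.argmax(st[1:,4])
p=np.argwhere(l==k)[:,::-1]; P=onplane(d,p.astype(float),125)[:,:2].astype(np.float32); print(st[k],cv2.minAreaRect(P))
E
```

```text
[615.1330784  246.34151213 214.497145  ] [-1.79988999e+02 -4.45998858e-02 -1.72729566e+02] [-0.30399684  0.67036841 -0.2078888   1.49146309  0.15323231  0.99652344
  1.1460811 ] 7.8167
[ 257  188   42   53 2164] ((616.2363891601562, 244.18760681152344), (39.95882034301758, 29.62207794189453), 6.6172661781311035)
```

View pics/w3.png

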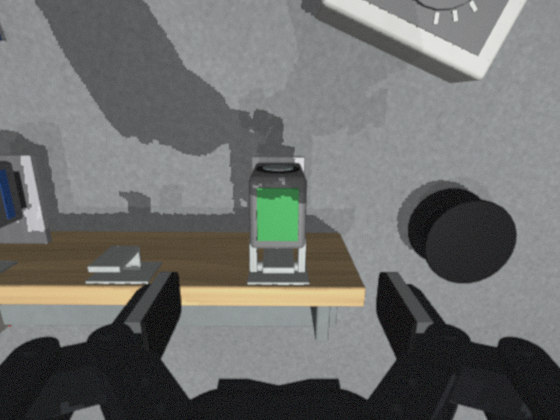

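Wrist view: the green camera's stripe is centred at (278,215), with its hook behind it at (278,270). The middle hook is empty. Descending to grasp.

move_arm --targets "1 -0.07 -0.2 3.5 0 0 0.7;1 0 0 3.5 0 0 0;1 0 0 3 0 0 0;1 0 0 2 0 0 0;1 0 0 1.4 0 0 0"

```text
clock: 8.23
eef_pos: [614.2, 244.2, 78.1]
tool_rot: [-3.14, -0.004, -3.038]
force: [0.1, -0.5, 0.1]
width: 85.2
gripper_force: 0.0
```

move_arm --targets "-1 0 0 0 0 0 0;-1 0 0 0 0 0 0;-1 0 0 0 0 0 0;-1 0 0 0 0 0 0;-1 0 0 0 0 0 0"

```text
clock: 8.65
eef_pos: [616.7, 245.5, 82.9]
tool_rot: [3.141, 0.002, -3.036]
force: [-0.5, 0.3, 1.5]
width: 41.3
gripper_force: 60.7
```

move_arm --targets "-1 0 0 0 0 0 0;-1 0 0 0 0 0 0;-1 0 0 -0.5 0 0 0;-1 0 0 -0.5 0 0 0;-1 0 0 -0.5 0 0 0"

```text
clock: 9.07
eef_pos: [615.2, 244.7, 96.1]
tool_rot: [-3.141, -0.002, -3.036]
force: [-0.5, -0.2, -4.0]
width: 41.7
gripper_force: 43.5
```

move_arm --targets "-1 0 0 -1 0 0 0;-1 0 0 -1 0 0 0;-1 0 0 -1 0 0 0;-1 0 0 -1 0 0 0;-1 0 0 -1 0 0 0"

```text
clock: 9.48
eef_pos: [619.3, 245.1, 143.3]
tool_rot: [3.14, 0.007, -3.035]
force: [27.5, 11.2, -68.1]
width: 41.2
gripper_force: 74.1
```

```bash
python3 - <<'E'
from h import *
d=shot('wrist','w4.png'); s=read_state(); print(s)
d=shot('scene'); cv2.imwrite('pics/s4.png',cv2.resize(d['color'][110:270,230:400,::-1],None,fx=3.5,fy=3.5))
E
```

```text
{'clock': 9.5333, 'qpos': array([-0.31096226,  0.74840274, -0.188534  ,  1.55314314,  0.17125473,
        0.85005055,  1.11372815]), 'qd': array([-0.00302211,  0.00138733, -0.00904442,  0.00837697, -0.0165774 ,
        0.08070738, -0.00822971]), 'tau': array([ 7.51946890e-02, -8.16531301e+01, -3.29737745e+00, -1.93192023e+01,
       -3.48792169e-01,  3.85441348e+00, -1.07139051e-01]), 'eef_pos': array([619.20306796, 245.19886817, 143.50119511]), 'tool_rot': array([ 3.13999325,  0.00597792, -3.03593967]), 'force': array([  9.80169999,   3.05496755, -20.43600813]), 'torque': array([ 0.56840937, -1.51167813,  0.03137105]), 'gripper_force': 78.50876212120056, 'width': 41.21099548039227}
```

View pics/s4.png

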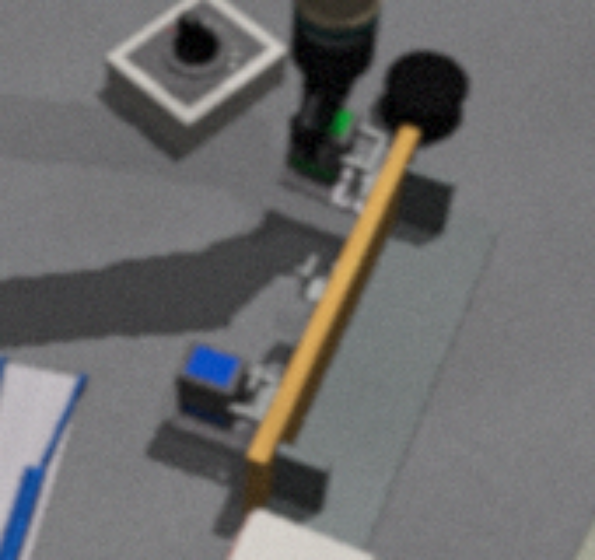

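Scene: green is held next to the hook. The force spike during the lift suggests a snag, so I'm checking the wrist view.

View pics/w4.png

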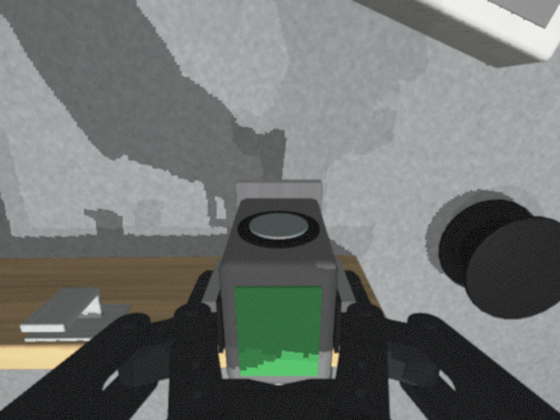

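```bash
cat > chk.py <<'E'
from h import *
import sys
# expected pixels for an upright camera held with housing middle at TCP xy and underside `u` mm below TCP; pitch deg about tool y
def expect(d,u,off=0,pitch=0,yaw=None):
    s=read_state(); e=s['eef_pos']; Rt=R.from_euler('xyz',s['tool_rot'])
    # tool x = away from eye (lens side); local camera frame, x lens-wards from housing middle, z up
    L=np.array([[28,-21,95],[28,21,95],[28,-21,24],[28,21,24],[30,-25,0],[30,25,0],[30,-25,8],[-28,-21,95],[-28,21,95]],float)-[0,0,85]
    L=R.from_euler('y',pitch,degrees=True).apply(L)+[off,0,85-u]
    T=np.c_[L[:,0],-L[:,1],-L[:,2]]
    return proj(d,Rt.apply(T)+e)
E
python3 - <<'E'
from chk import *
d=shot('wrist')
for a in [(50,0,0),(60,0,0),(50,0,10),(50,0,-10),(40,0,0)]: print(a,expect(d,*a).round(0).tolist())
s=read_state();print(s['force'],s['gripper_force'],s['eef_pos'])
E
```

```text
(50, 0, 0) [[347.0, 263.0], [216.0, 263.0], [321.0, 200.0], [240.0, 200.0], [323.0, 185.0], [237.0, 185.0], [324.0, 189.0], [338.0, 399.0], [225.0, 399.0]]
(60, 0, 0) [[342.0, 249.0], [221.0, 249.0], [318.0, 195.0], [242.0, 195.0], [321.0, 182.0], [239.0, 182.0], [322.0, 185.0], [334.0, 378.0], [229.0, 378.0]]
(50, 0, 10) [[345.0, 252.0], [219.0, 252.0], [319.0, 218.0], [241.0, 218.0], [321.0, 208.0], [239.0, 208.0], [323.0, 210.0], [341.0, 405.0], [223.0, 405.0]]
(50, 0, -10) [[350.0, 276.0], [214.0, 276.0], [323.0, 184.0], [238.0, 184.0], [325.0, 163.0], [235.0, 163.0], [327.0, 168.0], [336.0, 391.0], [227.0, 391.0]]
(40, 0, 0) [[354.0, 278.0], [211.0, 278.0], [323.0, 206.0], [238.0, 206.0], [325.0, 190.0], [235.0, 190.0], [327.0, 194.0], [343.0, 423.0], [220.0, 423.0]]
[  7.05732362   2.01411523 -21.83517739] 78.46679091453552 [616.84056909 244.58642507 143.85074774]
```

The foot has come up against the underside of the hook trough because I lifted too far. I'll lower 10 mm and check the force.

move_arm --targets "-1 0 0 0.5 0 0 0;-1 0 0 0.5 0 0 0;-1 0 0 0 0 0 0;-1 0 0 0 0 0 0;-1 0 0 0 0 0 0"

```text
clock: 10.05
eef_pos: [615.9, 245.3, 137.0]
tool_rot: [3.141, 0.001, -3.035]
force: [0.5, -0.3, -3.5]
width: 41.5
gripper_force: 80.2
```

```bash
python3 - <<'E'
from chk import *
d=shot('wrist'); s=read_state();print(s['force'],s['torque'],s['gripper_force'],s['eef_pos'])
hsv=cv2.cvtColor(d['color'],cv2.COLOR_RGB2HSV); m=cv2.inRange(hsv,(45,80,30),(85,255,255)); 
n,l,st,c=cv2.connectedComponentsWithStats(m); print(st[1+np.argmax(st[1:,4])])
cv2.imwrite('pics/w5.png',cv2.resize(d['color'][150:420,150:410,::-1],None,fx=2,fy=2))
print(expect(d,58).round(0).tolist())
E
```

```text
[ 0.33545714 -0.71200198 -3.16136174] [-0.01982675  0.02504928  0.00885932] 80.16609191894531 [616.04052457 245.3196494  137.05885891]
[ 235  287   87   89 7360]
[[343.0, 254.0], [221.0, 254.0], [319.0, 197.0], [242.0, 197.0], [321.0, 184.0], [239.0, 184.0], [323.0, 187.0], [335.0, 383.0], [228.0, 383.0]]
```

View pics/w5.png

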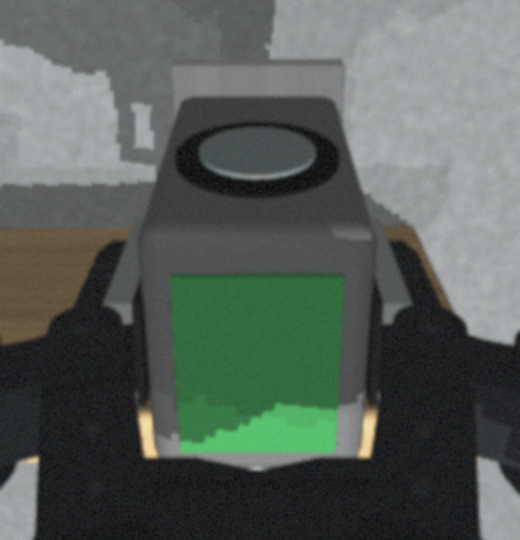

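Green is held upright with only its weight on the wrist. I'll lower another 1 cm, draw it away along tool +x, then refine the track axis from the top view.

move_arm --targets "-1 0 0 1 0 0 0;-1 2 0 0 0 0 0;-1 2 0 0 0 0 0;-1 2 0 0 0 0 0;-1 3 0 0 0 0 0"

```text
clock: 10.52
eef_pos: [527.5, 235.6, 126.1]
tool_rot: [3.141, 0.003, -3.037]
force: [-0.6, 0.3, -3.8]
width: 41.3
gripper_force: 80.2
```

move_arm --targets "-1 3 0 0 0 0 0;-1 0 0 -1 0 0 0;-1 0 0 -1 0 0 0;-1 0 0 0 0 0 0;-1 0 0 0 0 0 0"

```text
clock: 10.93
eef_pos: [498.5, 233.0, 147.2]
tool_rot: [3.14, 0.004, -3.036]
force: [0.3, 0.2, -3.6]
width: 41.4
gripper_force: 80.4
```

```bash
cat > trk.py <<'E'
from h import *
def track(d):
    hsv=cv2.cvtColor(d['color'],cv2.COLOR_RGB2HSV); H,S,V=[hsv[:,:,i].astype(int) for i in range(3)]
    B=(H>95)&(H<130)&(S>100)
    mid=[];ed=[]
    for c in range(316,392,2):
        r=np.where(B[200:275,c])[0]+200
        mid.append([c,(r[0]+r[-1])/2])
        # inner edges: largest gap
        g=np.argmax(np.diff(r)); ed.append([c,(r[g]+r[g+1])/2])
    out={}
    for n,m in(('outer',mid),('slot',ed)):
        P=onplane(d,np.array(m),21)[:,:2]; c=P.mean(0); u=np.linalg.svd(P-c)[2][0]; u*=np.sign(u[0]); out[n]=(c,u)
        print(n,c.round(1),'yaw',np.degrees(np.arctan2(u[1],u[0])).round(2),'res',np.std((P-c)@[-u[1],u[0]]).round(2))
    c,u=out['slot']
    RD=((H<8)|(H>172))&(S>120); q=np.argwhere(RD[195:235,392:415])[:,::-1]+[392,195]
    PR=onplane(d,q.astype(float),21)[:,:2]; t=(PR-c)@u; print('red t from c: ',np.percentile(t,[3,50,97]).round(1))
    # mouth: blue lip start columns
    return c,u
if __name__=='__main__':
    d=shot('top'); c,u=track(d)
    s=read_state(); print(s['eef_pos'],np.degrees(s['tool_rot']),s['force'],s['gripper_force'])
    for px in([[311,240-.0]],): pass
E
python3 trk.py
```

```text
outer [ 544.6 -274.1] yaw -73.41 res 0.7
slot [ 544.6 -274.1] yaw -73.24 res 0.57
red t from c:  [156.4 161.1 165.9]
[497.9669196  232.63466487 146.62027271] [ 1.79959870e+02  1.20830707e-01 -1.73978363e+02] [-0.17570057 -0.13604954 -3.88493247] 80.35859227180481
```

move_arm --targets "-1 0 0 0 0 0 6.6;-1 0 0 0 0 0 6.6;-1 0 0 0 0 0 6.6;-1 0 0 0 0 0 6.6;-1 0 0 0 0 0 6.6"

```text
clock: 11.4
eef_pos: [497.1, 232.3, 145.7]
tool_rot: [-3.141, -0.0, 2.665]
force: [-0.6, 0.3, -3.6]
width: 41.0
gripper_force: 80.4
```

move_arm --targets "-1 0 0 0 0 0 6.6;-1 0 0 0 0 0 6.6;-1 0 0 0 0 0 6.6;-1 0 0 0 0 0 6.6;-1 0 0 0 0 0 6.6"

```text
clock: 11.82
eef_pos: [497.1, 232.4, 145.7]
tool_rot: [-3.141, 0.0, 2.09]
force: [0.0, 0.8, -3.9]
width: 41.2
gripper_force: 80.4
```

move_arm --targets "-1 0 0 0 0 0 6.6;-1 0 0 0 0 0 6.6;-1 -2.7 -0.9 0 0 0 0;-1 -2.7 -0.9 0 0 0 0;-1 -2.7 -0.9 0 0 0 0"

```text
clock: 12.23
eef_pos: [494.5, 146.6, 145.6]
tool_rot: [-3.141, 0.001, 1.867]
force: [0.4, -1.3, -3.7]
width: 40.9
gripper_force: 80.4
```

move_arm --targets "-1 -2.6 -0.9 0 0 0 0;-1 -2.6 -0.9 0 0 0 0;-1 -2.6 -0.9 0 0 0 0;-1 -2.6 -0.9 0 0 0 0;-1 -2.6 -0.9 0 0 0 0"

```text
clock: 12.65
eef_pos: [489.3, 8.1, 145.9]
tool_rot: [3.141, 0.0, 1.865]
force: [0.2, -0.1, -4.2]
width: 41.1
gripper_force: 80.4
```

move_arm --targets "-1 -2.6 -0.9 0 0 0 0;-1 -2.6 -0.9 0 0 0 0;-1 -2.6 -0.9 0 0 0 0;-1 0 0 0 0 0 0;-1 0 0 0 0 0 0"

```text
clock: 13.07
eef_pos: [485.9, -75.3, 146.0]
tool_rot: [-3.141, 0.001, 1.861]
force: [-0.7, 1.1, -2.6]
width: 41.7
gripper_force: 80.4
```

```bash
python3 - <<'E'
from chk import *
s=read_state(); print(s['force'],s['gripper_force'],s['qpos'].round(2),s['clock'])
to(485.1,-75.8,65,106.7)
d=shot('wrist','w6.png')
C=np.array([544.6,-274.1]);u=np.array([.2874,-.9578]);v=np.array([.9578,.2874])
print(proj(d,[[*(C+u*t+v*w),17] for t in(-245,-135) for w in(-37.5,37.5)]).round(0).tolist())
E
```

```text
[-0.675143    1.11197156 -2.60283859] 80.38392305374146 [-0.02  0.54  0.16  2.04 -0.15  0.57  0.54] 13.0667
at [485.9 -75.3 146. ] yaw 106.6 | shift-first cm [-0.02 -0.09  8.1 ] | after-turn cm [-0.02 -0.1   8.1 ] | rotvec [-0.01  0.05 -0.09]
[[230.0, 152.0], [324.0, 152.0], [236.0, 275.0], [319.0, 275.0]]
```

View pics/w6.png

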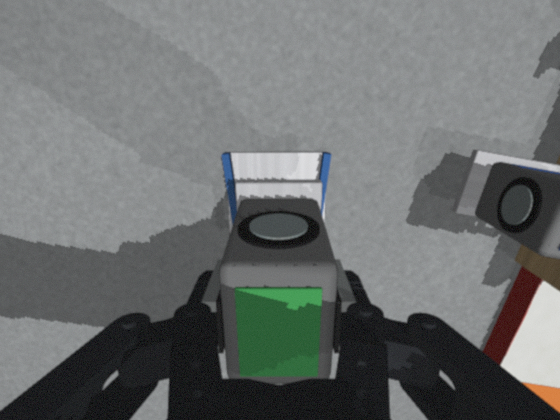

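Wrist view: the loading lip (outer end at columns 231 to 322, row 152) lines up with the foot at about column 279. Lowering.

move_arm --targets "-1 0 -0.1 3 0 0 0;-1 0 0 3 0 0 0;-1 0 0 2 0 0 0;-1 0 0 0.2 0 0 0;-1 0 0 0.2 0 0 0"

```text
clock: 13.53
eef_pos: [483.8, -69.2, 61.9]
tool_rot: [-3.139, -0.005, 1.869]
force: [-6.6, 8.4, 24.1]
width: 41.1
gripper_force: 84.6
```

move_arm --targets "-1 0 0 0.15 0 0 0;-1 0 0 0.15 0 0 0;-1 0 0 0 0 0 0"

```text
clock: 13.78
eef_pos: [483.7, -68.6, 61.4]
tool_rot: [-3.141, -0.005, 1.87]
force: [-7.6, 8.2, 28.4]
width: 41.0
gripper_force: 85.5
```

The first contact is early because the camera is pitched about 3° in the grip. I'll release it to settle flat on the lip, then regrasp.

move_arm --targets "-1 0 0 -0.2 0 0 0;-1 0 0 0 0 0 0;0.5 0 0 0 0 0 0;0.5 0 0 0 0 0 0;0.5 0 0 0 0 0 0"

```text
clock: 14.2
eef_pos: [485.1, -73.0, 61.1]
tool_rot: [3.141, 0.0, 1.866]
force: [-1.3, 0.2, -0.7]
width: 64.2
gripper_force: 0.0
```

move_arm --targets "0.5 0 0 0 0 0 0;0.5 0 0 -1 0 0 0;0.5 0 0 0 0 0 0;0.5 0 0 0 0 0 0"

```text
clock: 14.53
eef_pos: [485.3, -73.4, 72.0]
tool_rot: [3.14, 0.001, 1.865]
force: [0.0, -0.4, -0.9]
width: 64.1
gripper_force: 0.0
```

```bash
python3 - <<'E'
from chk import *
s=read_state(); print(s['force'],s['width'],s['eef_pos'])
d=shot('wrist','w7.png'); z=s['eef_pos'][2]
print(expect(d,z-6).round(0).tolist())
E
```

```text
[ 0.02444859 -0.39446991 -0.87320405] 64.13859421047133 [485.26349238 -73.38075165  71.9644435 ]
[[335.0, 241.0], [220.0, 241.0], [315.0, 191.0], [241.0, 191.0], [318.0, 179.0], [238.0, 179.0], [319.0, 182.0], [328.0, 365.0], [227.0, 365.0]]
```

View pics/w7.png

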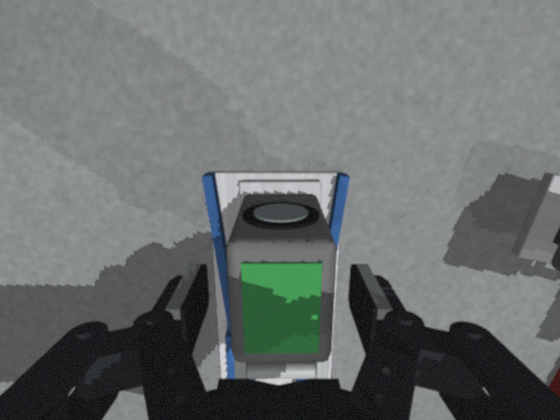

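The camera is flat and centred on the lip (foot at columns 238 to 322, walls at 218 to 337). Regrasping lower and sliding it in.

move_arm --targets "0.5 0 -0.09 1.5 0 0 0.2;0.5 0 0 0 0 0 0;-1 0 0 0 0 0 0;-1 0 0 0 0 0 0;-1 0 0 0 0 0 0"

```text
clock: 15.0
eef_pos: [484.4, -73.5, 56.7]
tool_rot: [3.141, 0.0, 1.862]
force: [0.6, 1.0, -2.5]
width: 41.1
gripper_force: 60.6
```

move_arm --targets "-1 0 0 0 0 0 0;-1 0 0 0 0 0 0;-1 -0.5 0 0 0 0 0;-1 -1 0 0 0 0 0;-1 -1 0 0 0 0 0"

```text
clock: 15.42
eef_pos: [490.2, -95.5, 56.7]
tool_rot: [-3.14, -0.003, 1.864]
force: [-0.6, 5.0, 5.2]
width: 41.4
gripper_force: 61.1
```

move_arm --targets "-1 -1 0 0 0 0 0;-1 -1 0 0 0 0 0;-1 -1 0 0 0 0 0;-1 -1 0 0 0 0 0;-1 0 0 0 0 0 0"

```text
clock: 15.83
eef_pos: [503.1, -138.4, 56.6]
tool_rot: [3.141, 0.002, 1.859]
force: [0.6, -3.0, 4.9]
width: 41.4
gripper_force: 61.7
```

move_arm --targets "-1 -2 0 0 0 0 0;-1 -2 0 0 0 0 0;-1 -2 0 0 0 0 0;-1 -2 0 0 0 0 0;-1 -2 0 0 0 0 0"

```text
clock: 16.25
eef_pos: [530.8, -230.6, 56.5]
tool_rot: [-3.141, -0.003, 1.863]
force: [-1.1, 4.9, 5.3]
width: 41.3
gripper_force: 61.3
```

move_arm --targets "-1 -2 0 0 0 0 0;-1 -2 0 0 0 0 0;-1 -2 0 0 0 0 0;-1 -2 0 0 0 0 0;-1 -2 0 0 0 0 0"

```text
clock: 16.67
eef_pos: [559.7, -326.2, 56.6]
tool_rot: [-3.141, -0.003, 1.862]
force: [-1.0, 4.8, 6.4]
width: 41.4
gripper_force: 61.3
```

move_arm --targets "-1 -1 0 0 0 0 0;-1 -1 0 0 0 0 0;-1 -0.8 0 0 0 0 0;-1 -0.5 0 0 0 0 0;-1 0 0 0 0 0 0"

```text
clock: 17.08
eef_pos: [569.4, -359.0, 56.5]
tool_rot: [3.141, -0.0, 1.861]
force: [0.3, 1.3, 4.6]
width: 41.2
gripper_force: 62.0
```

move_arm --targets "-1 -0.3 0 0 0 0 0;-1 -0.3 0 0 0 0 0;-1 -0.3 0 0 0 0 0;-1 0 0 0 0 0 0;-1 0 0 0 0 0 0"

```text
clock: 17.5
eef_pos: [571.8, -365.9, 56.5]
tool_rot: [-3.141, -0.002, 1.863]
force: [0.7, 4.4, 5.4]
width: 41.4
gripper_force: 62.0
```

move_arm --targets "-1 -0.3 0 0 0 0 0;-1 -0.2 0 0 0 0 0;-1 0 0 0 0 0 0"

```text
clock: 17.75
eef_pos: [572.4, -367.1, 56.8]
tool_rot: [-3.14, -0.009, 1.863]
force: [-4.5, 9.4, 14.1]
width: 40.9
gripper_force: 62.7
```

The camera is against the stop. Releasing, lifting, and moving to the blue camera.

move_arm --targets "-1 0.4 0 0 0 0 0;0.6 0 0 0 0 0 0;0.6 0 0 0 0 0 0;0.6 0 0 0 0 0 0;0.6 0 0 0 0 0 0"

```text
clock: 18.17
eef_pos: [571.8, -369.2, 56.0]
tool_rot: [-3.141, 0.0, 1.861]
force: [-1.2, 0.1, 0.9]
width: 68.7
gripper_force: 0.0
```

move_arm --targets "1 0 0 -2 0 0 0;1 0 0 -3.5 0 0 0;1 0 0 -3.5 0 0 0;1 0 0 -3.5 0 0 0;1 0 0 -3 0 0 0"

```text
clock: 18.58
eef_pos: [572.2, -369.3, 213.6]
tool_rot: [3.141, 0.002, 1.861]
force: [0.6, -0.8, -0.2]
width: 85.4
gripper_force: 0.0
```

move_arm --targets "1 3.2 1.7 0 0 0 0;1 3.2 1.7 0 0 0 0;1 3.2 1.7 0 0 0 0;1 3.2 1.7 0 0 0 0;1 3.2 1.7 0 0 0 0"

```text
clock: 19.0
eef_pos: [607.7, -189.8, 211.3]
tool_rot: [3.142, 0.0, 1.861]
force: [1.4, 0.1, 0.3]
width: 85.4
gripper_force: 0.0
```

move_arm --targets "1 3.2 1.7 0 0 0 0;1 3.2 1.7 0 0 0 0;1 3.2 1.7 0 0 0 0;1 3.2 1.7 0 0 0 0;1 3.2 1.7 0 0 0 0"

```text
clock: 19.42
eef_pos: [643.4, -11.9, 211.2]
tool_rot: [-3.142, 0.0, 1.861]
force: [1.0, 0.4, -0.2]
width: 85.4
gripper_force: 0.0
```

move_arm --targets "1 0 0 0 0 0 -6.7;1 0 0 0 0 0 -6.7;1 0 0 0 0 0 -6.7;1 0 0 0 0 0 -6.7;1 0 0 0 0 0 -6.7"

```text
clock: 19.83
eef_pos: [643.3, -13.6, 211.1]
tool_rot: [-3.141, 0.0, 2.452]
force: [-0.7, 0.8, -0.2]
width: 85.5
gripper_force: 0.0
```

move_arm --targets "1 0 0 0 0 0 -6.7;1 0 0 0 0 0 -6.7;1 0 0 0 0 0 -6.7;1 0 0 0 0 0 -6.7;1 0 0 0 0 0 -6.7"

```text
clock: 20.25
eef_pos: [643.3, -13.9, 211.1]
tool_rot: [-3.141, -0.0, 3.036]
force: [-0.5, 0.2, -1.5]
width: 85.6
gripper_force: 0.0
```

move_arm --targets "1 0 0 0 0 0 -6.7;1 0 0 0 0 0 -6.2;1 0 0 0 0 0 0"

```text
clock: 20.5
eef_pos: [643.2, -14.0, 211.0]
tool_rot: [3.142, -0.0, -3.025]
force: [-0.1, -0.0, -0.1]
width: 85.6
gripper_force: 0.0
```

```bash
python3 - <<'E'
from chk import *
d=shot('wrist','w8.png'); s=read_state(); print(s['clock'])
hsv=cv2.cvtColor(d['color'],cv2.COLOR_RGB2HSV); m=cv2.inRange(hsv,(100,110,40),(130,255,255))
n,l,st,c=cv2.connectedComponentsWithStats(m); k=1+np.argmax(st[1:,4])
p=np.argwhere(l==k)[:,::-1]; P=onplane(d,p.astype(float),125)[:,:2].astype(np.float32); r=cv2.minAreaRect(P); print(st[k],r)
to(r[0][0]-1,r[0][1],80,186.6)
t=shot('top'); 
hsv=cv2.cvtColor(t['color'],cv2.COLOR_RGB2HSV); m=cv2.inRange(hsv,(45,100,40),(85,255,255)); m[:,:300]=0;m[:190]=0
P=onplane(t,np.argwhere(m)[:,::-1].astype(float),101)[:,:2]; q=P.mean(0)-[544.6,-274.1]; print('green housing t,lat',q@[.2874,-.9578],q@[.9578,.2874],len(P))
E
```

```text
20.55
[   0   32  280   54 4775] ((546.4823608398438, -116.1737060546875), (17.08670425415039, 179.41441345214844), 14.637876510620117)
at [643.2 -13.9 211. ] yaw -173.6 | shift-first cm [10.85 -9.08 13.1 ] | after-turn cm [10.88 -9.04 13.1 ] | rotvec [ 0.01 -0.02 -0.2 ]
green housing t,lat 94.46776590811224 1.1083615128854583 143
```

```bash
python3 - <<'E'
from chk import *
d=shot('wrist'); 
hsv=cv2.cvtColor(d['color'],cv2.COLOR_RGB2HSV); m=cv2.inRange(hsv,(100,110,40),(130,255,255))
n,l,st,c=cv2.connectedComponentsWithStats(m)
k=min((i for i in range(1,n) if st[i,4]>800),key=lambda i:np.hypot(*(c[i]-[278,215])))
p=np.argwhere(l==k)[:,::-1]; P=onplane(d,p.astype(float),125)[:,:2].astype(np.float32); r=cv2.minAreaRect(P); print(st[k],r)
to(r[0][0]-1,r[0][1],80,186.6)
E
```

```text
[ 258  192   42   54 2241] ((646.26025390625, -14.273136138916016), (40.30950164794922, 29.99486541748047), 6.365126132965088)
at [643.2 -13.7 211.1] yaw -173.6 | shift-first cm [-0.2  -0.08 13.11] | after-turn cm [-0.2  -0.09 13.11] | rotvec [-0.01 -0.01 -0.23]
```

View pics/w8.png

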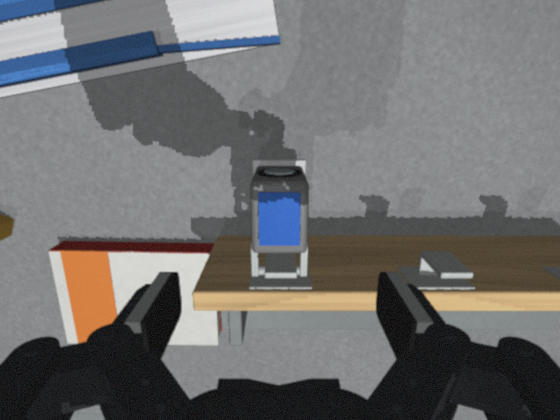

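Blue hangs squarely under the gripper (stripe centre at (279,219)). I'll grasp it, lift 45 mm this time, and draw it off.

move_arm --targets "1 -0.2 -0.08 3.5 0 0 0;1 0 0 3.5 0 0 0;1 0 0 3 0 0 0;1 0 0 2 0 0 0;1 0 0 1.1 0 0 0"

```text
clock: 21.07
eef_pos: [643.4, -14.0, 77.2]
tool_rot: [-3.141, -0.005, -3.029]
force: [0.2, 0.7, -0.2]
width: 85.4
gripper_force: 0.0
```

move_arm --targets "1 0 0 0 0 0 0;-1 0 0 0 0 0 0;-1 0 0 0 0 0 0;-1 0 0 0 0 0 0;-1 0 0 0 0 0 0"

```text
clock: 21.48
eef_pos: [646.2, -13.7, 82.0]
tool_rot: [-3.141, 0.002, -3.027]
force: [-1.5, -0.4, 5.9]
width: 41.5
gripper_force: 61.8
```

move_arm --targets "-1 0 0 0 0 0 0;-1 0 0 0 0 0 0;-1 0 0 -0.5 0 0 0;-1 0 0 -0.5 0 0 0;-1 0 0 -0.5 0 0 0"

```text
clock: 21.9
eef_pos: [644.7, -13.8, 95.3]
tool_rot: [3.141, -0.001, -3.027]
force: [-0.1, -0.0, -3.7]
width: 41.1
gripper_force: 61.0
```

move_arm --targets "-1 0 0 -0.8 0 0 0;-1 0 0 -0.8 0 0 0;-1 0 0 -0.7 0 0 0;-1 0 0 -0.7 0 0 0;-1 0 0 0 0 0 0"

```text
clock: 22.32
eef_pos: [646.4, -13.7, 127.3]
tool_rot: [-3.141, 0.003, -3.027]
force: [0.5, 0.0, -2.5]
width: 41.3
gripper_force: 61.0
```

move_arm --targets "-1 2 0 0 0 0 0;-1 3 0 0 0 0 0;-1 3 0 0 0 0 0;-1 3 0 0 0 0 0;-1 3 0 0 0 0 0"

```text
clock: 22.73
eef_pos: [504.8, -29.9, 125.4]
tool_rot: [3.142, 0.0, -3.027]
force: [-0.3, 0.7, -3.2]
width: 41.6
gripper_force: 61.4
```

move_arm --targets "-1 0 0 -1 0 0 6.7;-1 0 0 -1 0 0 6.7;-1 0 0 0 0 0 6.7;-1 0 0 0 0 0 6.7;-1 0 0 0 0 0 6.7"

```text
clock: 23.15
eef_pos: [506.5, -29.7, 145.8]
tool_rot: [3.141, 0.001, 2.666]
force: [-0.2, 0.3, -3.9]
width: 41.3
gripper_force: 61.8
```

move_arm --targets "-1 0 0 0 0 0 6.7;-1 0 0 0 0 0 6.7;-1 0 0 0 0 0 6.7;-1 0 0 0 0 0 6.7;-1 0 0 0 0 0 6.7"

```text
clock: 23.57
eef_pos: [506.4, -29.5, 145.5]
tool_rot: [3.141, -0.0, 2.082]
force: [0.5, -0.0, -3.5]
width: 41.5
gripper_force: 61.7
```

move_arm --targets "-1 0 0 0 0 0 6.5;-1 0 0 0 0 0 6.5;-1 0 0 0 0 0 0"

```text
clock: 23.82
eef_pos: [506.3, -29.4, 145.4]
tool_rot: [3.141, 0.0, 1.858]
force: [0.4, -0.8, -2.9]
width: 41.6
gripper_force: 61.7
```

```bash
python3 - <<'E'
from chk import *
s=read_state(); print(s['force'],s['gripper_force'],s['clock'])
to(485.1,-75.8,65,106.7)
E
```

```text
[ 0.35702762 -0.81910843 -2.85588749] 61.66788697242737 23.8167
at [506.3 -29.4 145.4] yaw 106.4 | shift-first cm [-3.85 -3.35  8.04] | after-turn cm [-3.83 -3.37  8.04] | rotvec [ 0.01  0.01 -0.26]
```

move_arm --targets "-1 -2 -1.7 0 0 0 -0.3;-1 -1.85 -1.65 0 0 0 0;-1 0 0 3 0 0 0;-1 0 0 3 0 0 0;-1 0 0 2 0 0 0"

```text
clock: 24.23
eef_pos: [484.8, -76.5, 63.9]
tool_rot: [-3.142, -0.001, 1.868]
force: [-1.0, 0.1, -4.2]
width: 41.4
gripper_force: 61.8
```

move_arm --targets "-1 0 0 0 0 0 0;-1 0 0 0.4 0 0 0;-1 0 0 0.3 0 0 0;-1 0 0 0 0 0 0"

```text
clock: 24.57
eef_pos: [486.3, -76.7, 59.8]
tool_rot: [3.139, 0.001, 1.866]
force: [-0.3, 0.7, -3.0]
width: 41.3
gripper_force: 62.4
```

Release to settle it (a few mm at most), regrasp lower, and start sliding.

move_arm --targets "-1 0 0 0.15 0 0 0;-1 0 0 0.1 0 0 0;0.5 0 0 0 0 0 0;0.5 0 0 0 0 0 0;0.5 0 0 0 0 0 0"

```text
clock: 24.98
eef_pos: [486.5, -76.2, 56.9]
tool_rot: [3.139, 0.001, 1.866]
force: [-0.4, -0.3, -0.3]
width: 64.1
gripper_force: 0.0
```

move_arm --targets "0.5 0 0 0 0 0 0;-1 0 0 0 0 0 0;-1 0 0 0 0 0 0;-1 0 0 0 0 0 0;-1 0 0 0 0 0 0"

```text
clock: 25.4
eef_pos: [485.5, -76.2, 55.9]
tool_rot: [3.141, 0.0, 1.865]
force: [-0.2, 1.2, 3.1]
width: 41.4
gripper_force: 60.1
```

```bash
python3 - <<'E'
from chk import *
s=read_state(); print(s['force'],s['gripper_force'],s['clock'])
to(485.1,-75.8,57,106.7)
d=shot('wrist','w9.png'); print(expect(d,s['eef_pos'][2]-6).round(0).tolist())
hsv=cv2.cvtColor(d['color'],cv2.COLOR_RGB2HSV); m=cv2.inRange(hsv,(100,110,40),(130,255,255))
n,l,st,c=cv2.connectedComponentsWithStats(m); print([list(x) for x in st[1:] if x[4]>800])
E
```

```text
[-0.23170913  1.18595415  3.13624611] 60.057549476623535 25.4
at [485.5 -76.2  55.9] yaw 106.9 | shift-first cm [ 0.05 -0.03 -0.11] | after-turn cm [ 0.05 -0.03 -0.11] | rotvec [0.03 0.   0.18]
[[344.0, 261.0], [213.0, 261.0], [319.0, 200.0], [238.0, 200.0], [321.0, 185.0], [236.0, 185.0], [323.0, 188.0], [335.0, 398.0], [221.0, 398.0]]
[[np.int32(197), np.int32(174), np.int32(27), np.int32(94), np.int32(1098)], [np.int32(332), np.int32(174), np.int32(24), np.int32(86), np.int32(1047)], [np.int32(232), np.int32(293), np.int32(92), np.int32(93), np.int32(7757)]]
```

View pics/w9.png

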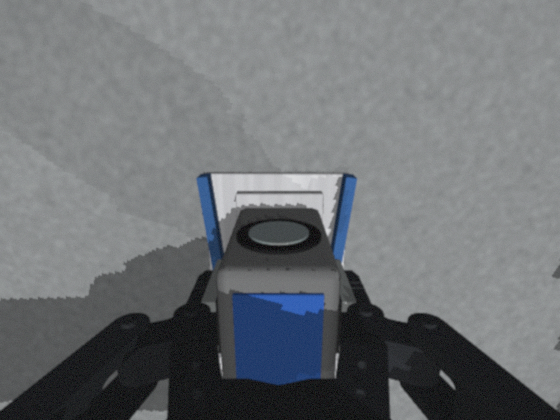

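Blue sits flat in the lip (foot at columns 236 to 323, walls at 213 to 343). Sliding it in.

move_arm --targets "-1 -0.5 -0.03 -0.05 0 0 0.2;-1 -1 0 0 0 0 0;-1 -1 0 0 0 0 0;-1 -1 0 0 0 0 0;-1 -1 0 0 0 0 0"

```text
clock: 25.87
eef_pos: [497.8, -121.4, 56.0]
tool_rot: [-3.141, 0.0, 1.86]
force: [0.6, 0.0, -2.5]
width: 41.2
gripper_force: 60.9
```

move_arm --targets "-1 -1 0 0 0 0 0;-1 -1 0 0 0 0 0;-1 -1.5 0 0 0 0 0;-1 -1.5 0 0 0 0 0;-1 0 0 0 0 0 0"

```text
clock: 26.28
eef_pos: [513.3, -172.5, 56.4]
tool_rot: [3.14, 0.004, 1.857]
force: [0.7, -0.6, -3.6]
width: 41.4
gripper_force: 61.2
```

move_arm --targets "-1 -2 0 0 0 0 0;-1 -2 0 0 0 0 0;-1 -2 0 0 0 0 0;-1 -2 0 0 0 0 0;-1 -1.5 0 0 0 0 0"

```text
clock: 26.7
eef_pos: [539.4, -260.8, 56.2]
tool_rot: [-3.141, 0.001, 1.86]
force: [1.0, -0.8, -2.8]
width: 41.4
gripper_force: 61.1
```

move_arm --targets "-1 -1 0 0 0 0 0;-1 -0.8 0 0 0 0 0;-1 -0.3 0 0 0 0 0;-1 0 0 0 0 0 0"

```text
clock: 27.03
eef_pos: [545.0, -277.9, 56.1]
tool_rot: [-3.141, -0.001, 1.862]
force: [0.7, 0.1, -3.1]
width: 41.3
gripper_force: 61.1
```

move_arm --targets "-1 -0.3 0 0 0 0 0;-1 -0.3 0 0 0 0 0;-1 -0.3 0 0 0 0 0;-1 0 0 0 0 0 0"

```text
clock: 27.37
eef_pos: [545.5, -278.6, 56.7]
tool_rot: [-3.138, -0.014, 1.865]
force: [-7.5, 14.5, 13.5]
width: 41.4
gripper_force: 62.9
```

Contact with green. Unload, release, lift, and check from the top.

move_arm --targets "-1 0.4 0 0 0 0 0;-1 0.2 0 0 0 0 0;0.6 0 0 0 0 0 0;0.6 0 0 0 0 0 0;0.6 0 0 0 0 0 0"

```text
clock: 27.78
eef_pos: [547.3, -282.4, 56.7]
tool_rot: [3.14, 0.002, 1.862]
force: [-0.1, 0.4, -0.1]
width: 68.4
gripper_force: 0.0
```

move_arm --targets "0.6 0 0 0 0 0 0;1 0 0 -3 0 0 0;1 0 0 -3.5 0 0 0;1 0 0 -3.5 0 0 0;1 0 0 -3.5 0 0 0"

```text
clock: 28.2
eef_pos: [546.3, -282.0, 192.8]
tool_rot: [3.142, 0.001, 1.861]
force: [0.5, 0.4, 0.9]
width: 85.3
gripper_force: 0.0
```

move_arm --targets "1 3.5 -1 0 0 0 0;1 3.5 -1 0 0 0 0;1 3.5 -1 0 0 0 0;1 3.5 -1 0 0 0 0;1 3.5 -1 0 0 0 0"

```text
clock: 28.62
eef_pos: [447.6, -127.3, 191.6]
tool_rot: [3.14, 0.001, 1.861]
force: [0.4, 0.7, 0.6]
width: 85.6
gripper_force: 0.0
```

move_arm --targets "1 3.5 -1 0 0 0 0;1 3.5 -1 0 0 0 0;1 3.5 -1 0 0 0 0;1 0 0 0 0 0 0;1 0 0 0 0 0 0"

```text
clock: 29.03
eef_pos: [389.2, -34.8, 191.7]
tool_rot: [3.141, 0.0, 1.865]
force: [1.2, -0.9, 0.5]
width: 85.7
gripper_force: 0.0
```

```bash
cat > fin.py <<'E'
from h import *
t=shot('top'); print(read_state()['clock'])
hsv=cv2.cvtColor(t['color'],cv2.COLOR_RGB2HSV)
for n,lo,hi in(('green',45,85),('blue',100,130)):
    m=cv2.inRange(hsv,(lo,110,40),(hi,255,255)); m[:,:300]=0;m[:195]=0
    if n=='green': roi=m
    P=onplane(t,np.argwhere(m)[:,::-1].astype(float),101)[:,:2]-[544.6,-274.1]
    a=P@[.2874,-.9578]; b=P@[.9578,.2874]
    if n=='blue': k=(abs(b)<14)&(abs(a-5)<35); a,b=a[k],b[k]
    print(n,len(a),'t',a.mean().round(1),np.percentile(a,[2,98]).round(1),'lat',b.mean().round(1))
cv2.imwrite('pics/end.png',cv2.resize(t['color'][150:320,90:430,::-1],None,fx=2.2,fy=2.2))
E
python3 fin.py
```

```text
29.0833
green 140 t 94.9 [ 76.7 113.6] lat 1.0
blue 138 t 5.2 [-14.2  24.3] lat 0.1
```

View pics/end.png

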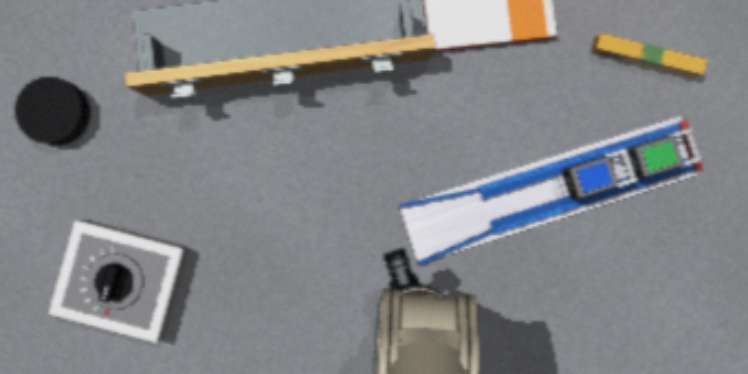

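End view: green is against the red stop and blue is directly behind it, with centres 89.7 mm apart. The rack is empty, the dial is on the red mark, and the bystanders are where they started. Handing in.

```bash
python3 -c "
from h import *
print(order.finish_job())"
```

```text
the job is handed in; nothing more can be done
None
```

The job is handed in, with no pass/fail result returned: the dial is at its anticlockwise stop, and both cameras present (green, then blue) stand in the track in a touching row against the red end stop.

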